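Park the sewing machine needle-up for the next piece

TASK

The leather sewing machine was left in mid-stitch, needle lowered and presser foot down; get it ready for the next piece of work. Turn the handwheel by its crank handle towards the operator's side (never backwards) until the mark on its rim lines up with the pointer on the belt guard, then swing the presser-foot lifter at the back of the head all the way up so that it stays up by itself. Let go of both and leave the jar, wax, thread cone and tin about the machine where they are.

Things in the scene. Friction and masses are not known exactly. Their poses are not given: they have to be found in the camera images.
- machine: Green machine fixed to the table. Origin: centre of the bed's underside, on the table; x away from the operator (whose side, -x, faces the robot), y to the operator's left, z up. Bed 400 (y) x 180 (x) x 51 mm high. Pillar at -y with a black motor behind it, arm 189 to 277 mm high, head over y 94 to 175 mm, x +-45, z 135 to 281. Shaft along y at x 0, z 232.5 mm. Highest: pointer, 327 mm.
- handwheel (a joint): Turn (rad) of the aluminium handwheel, 160 mm diameter, at machine y -200 to -226 mm (hub cap to -242), outside the fixed round green belt guard. 0: mark at the pointer, needle highest. Grows as its top comes towards the operator (-x), the right way; starts 1.4 to 2.7 rad short of 0. Endless; steady friction about 0.2 N m; stays where it is left.
- wheel_mark (a point): The reference mark: a black line 6 mm wide engraved across the wheel's rim and 14 mm down its outer face. This point is the middle of the line on the rim, 80 mm from the shaft; it turns with the wheel.
- pointer (a point): Set position for the mark: the point on the top of the rim's circle (machine x 0, y -213 mm, z 312.5 mm) right beside the small upright steel pointer on top of the belt guard; mark and this point coincide when lined up.
- crank_mid (a point): Crank handle: black round sleeve, 24 mm diameter, 78 mm long (machine y -235 to -314), spinning freely on a pin that stands out along -y, 60 mm from the shaft. Point: on its axis, 50 mm out from the wheel's face; grip there from above, fingers closing along machine x. It is 1.05 rad ahead of the mark in the turning direction: at machine x -52, z 262 mm when the mark is at the pointer.
- foot_lifter (a joint): Swing (rad) of the presser-foot lifter, a flat steel lever on an axis along machine x. 0: foot down, lever pointing to +y and 0.5 rad below level. Grows as it swings up; stop at 1.35 (0.85 rad above level). The foot's spring pushes back (about 2 N at the grip) until about 1.17; past that the lever stays up by itself, let go earlier it drops.
- lifter_pivot (a point): Pivot of the lifter, on the back (+x) of the head: machine x 59 mm, y 135 mm, z 200 mm.
- lifter_grip (a point): Middle of the lifter's flat end paddle (12 mm thick along machine x, 22 mm wide, 32 mm long along the lever), 107 mm from the pivot, outside the head's left end. Can be pinched from above with the fingers closing along machine x. Moves with the lever.
- edge_paint: White jar with black cap, 54 mm diameter, 70 mm high, on the table left of the head. Origin: centre of the underside. To be left alone.
- wax_puck: Yellow round cake of wax, 62 mm diameter, 26 mm high, on the table below the crank handle. Origin: centre of the underside. To be left alone.
- thread_cone: Cream cone of thread, 68 mm diameter, 120 mm high, on the table behind the machine. Origin: centre of the underside. To be left alone.
- bobbin_tin: Flat round aluminium tin, 60 mm diameter, 26 mm high, on the machine's bed under the arm. Origin: centre of the underside. To be left alone.

How it is judged:
By the outcome, as a careful person would: the job done as asked, in the order asked, and still so for the second after the job is handed in, with the robot touching nothing.
It also fails if it takes over 61 s, if anything falls off the work surface, if the arm or the gripper's body presses on something with over 40 N, if the wrist force passes 120 N, or if a joint passes its speed limit or range.

ROBOT

A 6-joint arm with a two-finger parallel gripper is mounted at the origin on the work surface. World frame = base frame: x ahead of the robot, y to its left, z up, the work surface at z = 0. Lengths are in m, angles in rad, forces in N, time in s.
With the tool pointing down it reaches from about 0.35 to 0.925 m from the base axis. Payload 6.4 kg.
Tool frame: the origin (TCP) lies midway between the tips of the shut fingers; the grasp point (between the pads) lies 19 mm behind it (bot.tcp_to_grasp is the z of the grasp point in the tool frame, in m); z points along the fingers, y is the line along which they close (so a half turn about z gives the same grasp; the last joint's range is limited). The gripper opens to 94 mm and grips with 3 to 60 N. Pads are 16 mm wide; open, the fingers measure 119 mm over their backs; the gripper's body (75 mm by 177 mm) begins 78 mm behind the grasp point.
Start: joints at [0.961, 0.245, 1.558, -0, 1.339, -0.174], TCP at [0.274, 0.589, 0.205] pointing down, gripper open.
Joint ranges: [-3.13, 3.13], [-1.02, 2.26], [0.13, 2.54], [-0.95, 4.09], [0.21, 2.88], [-2.74, 2.74]. Speed limits (rad/s): [2.57, 2.57, 3.14, 3.14, 3.14, 3.14].

INTERFACE

Orientations are given as a rotation vector (axis times angle).
In Python, from bench import bot gives the robot as it stands.
- The arm moves only by the tool arm_command, never from a script. Its argument "commands" is a list of rows, each an object with "delta_pos": the shift along the tool's x, y, z in m, a list of three; "twist": the turn, a rotation vector about the tool's x, y, z in rad, a list of three; "grip": the opening in per cent of the stroke, from 0 (shut) to 100 (fully open). In form: [{"delta_pos": [tx, ty, tz], "twist": [wx, wy, wz], "grip": grip}, ...]. A call has 1 to 12 rows; each row is the pose to reach, as a shift and turn from the pose commanded when the call began, along the tool's axes at that moment; what a row does not reach only later rows make up. A row lasts 1/10 s, in which the tool goes at most 50 mm and 8.59 degrees, less where a joint would pass 70% of its speed; a pose out of reach is approached as far as the arm can. A call with a gripper value outside its range is refused whole. The fingers move at their own pace and stop on an object; "force" is the grip in N (left out, the last holds). Time passes only in rows, so rows that repeat a pose let the fingers close. It gives the time, the measured TCP pose, the force, the opening and the grip force at its end, in the units of the state.
- bot.state(): the state, without advancing time (a new reading comes with each control period).
- bot.grab_frame(name): name is "side" or "top" or "wrist"; returns the picture (480x640x3 uint8, red, green, blue); there is no depth.
- bot.calibration(name): a dict with "mtx" (3x3 intrinsics, pixels), "view" (4x4, takes a point from world to camera coordinates). Camera axes: x right, y up, looking along -z (the intrinsics and any distortion apply to the point x, -y, -z); pixel columns grow to the right and rows downward; lengths in m; the calibration is good to about 2 mm. A picture is of the moment at which its call begins: read the wrist's pose just before it. calibration takes no time and is no camera call; for the wrist camera it gives the pose at the moment of the call.
- bot.close_job(): hands the job in; it is judged then, once.
The state is a dict: "clock": time; "joint_pos": joint angles; "joint_velocities": joint speeds; "tau": joint torques, N m; "position": TCP position; "orientation": TCP orientation; "wrist_force": force on the tool from outside, world axes, zero at the start; "wrist_torque": the same for the moment, N m; "opening": finger opening in m; "grasp_force": force on a finger pad.
Only numpy, scipy, OpenCV 4.12 (cv2) and the standard library are available. Lean on these libraries where they do the work, as an engineer would, in place of code of your own. Each camera call takes 0.05 s, during which the arm holds its last target. There are 200 camera calls.

## Working session

There is one attempt and no reset: what is moved stays moved. The work goes in short steps, Python scripts to look and compute and a tool call to move; the robot and the scene stay as the last step left them, time stands still between calls to the robot, and variables do not carry over. Pictures are saved under pics/ and viewed, at most 10 in all, crops included, and the job is handed in when it is done.

Besides the shell and the picture viewer there is one more tool, called after "Call:" as a command line: name --argument value ..., lists and objects as JSON in quotes. arm_command: Moves the arm, as the interface text tells. Its arguments: {"type":"object","properties":{"commands":{"type":"array","items":{"type":"object","properties":{"delta_pos":{"type":"array","items":{"type":"number"}},"twist":{"type":"array","items":{"type":"number"}},"grip":{"type":"number"}}}},"force":{"type":"number"}},"required":["commands"]}

```bash
mkdir -p pics; cat > h.py <<'E'
import numpy as np, cv2
from scipy.spatial.transform import Rotation as R
from bench import bot
def grab(n,f):
    c=bot.calibration(n); im=bot.grab_frame(n); cv2.imwrite(f'pics/{f}.png',cv2.cvtColor(im,cv2.COLOR_RGB2BGR)); np.savez(f'pics/{f}.npz',mtx=c['mtx'],view=c['view']); return im,c
def ray(c,px):
    V=np.array(c['view']);K=np.array(c['mtx'])
    d=np.linalg.inv(K)@[px[0],px[1],1]; d=V[:3,:3].T@(d*[1,-1,-1]); return -V[:3,:3].T@V[:3,3],d/np.linalg.norm(d)
def onz(c,px,z):
    o,d=ray(c,px); return o+d*(z-o[2])/d[2]
def proj(c,p):
    V=np.array(c['view']);K=np.array(c['mtx'])
    q=V[:3,:3]@np.array(p)+V[:3,3]; q=K@(q*[1,-1,-1]); return q[:2]/q[2]
def tri(c1,p1,c2,p2):
    o1,d1=ray(c1,p1);o2,d2=ray(c2,p2)
    t=np.linalg.lstsq(np.c_[d1,-d2],o2-o1,rcond=None)[0]; a=o1+t[0]*d1;b=o2+t[1]*d2
    return (a+b)/2,np.linalg.norm(a-b)
E
python3 - <<'E'
from h import *
for n in('side','top','wrist'):
    im,c=grab(n,n+'0'); o,d=ray(c,(320,240)); print(n,o,d,c.keys(),np.array(c['mtx'])[0])
s=bot.state();print(s['clock'],s['position'],s['orientation'],s['opening'],bot.tcp_to_grasp)
E
```

```text
side [ 0.10118238 -0.50741852  0.69246963] [ 0.5373011   0.5965999  -0.59613428] dict_keys(['mtx', 'view']) [438.91691414   0.         320.58953752]
top [0.50715833 0.02467096 1.44834103] [ 0.03033977  0.01249306 -0.99946157] dict_keys(['mtx', 'view']) [558.02948977   0.         332.29549291]
wrist [0.21003191 0.61782652 0.38463259] [ 0.2131404  -0.10756868 -0.97108195] dict_keys(['mtx', 'view']) [426.04871257   0.         322.35912723]
0.15 [0.27411723 0.58887862 0.20460113] [-6.78938589e-01 -3.06682008e+00  2.17012374e-03] 0.09420949041785048 -0.0188
```

View pics/top0.png

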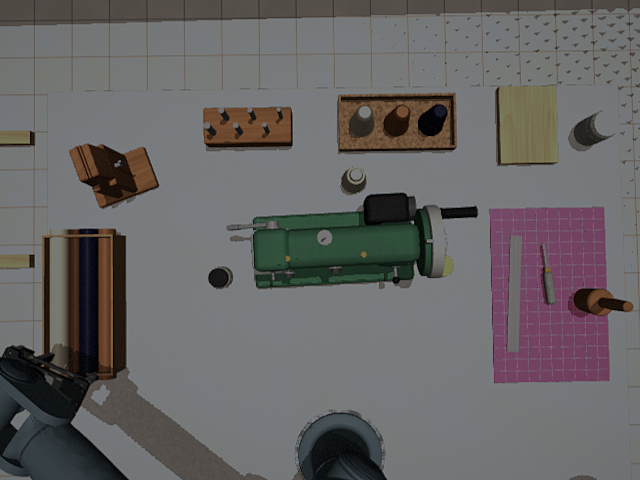

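View pics/side0.png

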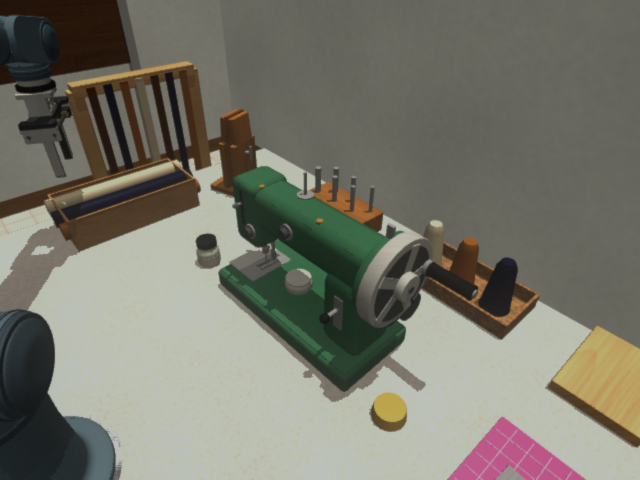

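The top view shows the machine with its length along world y, the handwheel at about (432,243), and the crank sleeve at the back, (442–478,212). The lifter paddle is at (235,227–238). In the side view the hub is at about (408,287), the crank end at (474,292), and the wax at (390,411).

```bash
python3 - <<'E'
from h import *
t=cv2.imread('pics/top0.png');s=cv2.imread('pics/side0.png')
a=cv2.resize(t[180:300,210:490],(800,343),interpolation=cv2.INTER_CUBIC)
a=np.clip(a*1.7,0,255).astype('uint8')
b=cv2.resize(s[220:340,330:490],(800,600),interpolation=cv2.INTER_CUBIC)
cv2.imwrite('pics/topc.png',a);cv2.imwrite('pics/sidec.png',b)
E
```

```text
(no output)
```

View pics/topc.png

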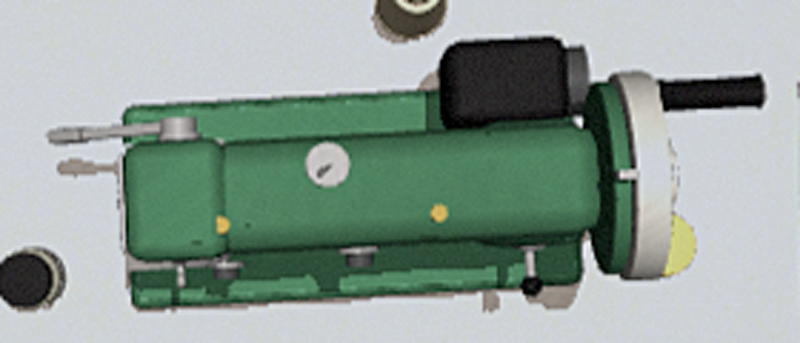

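View pics/sidec.png

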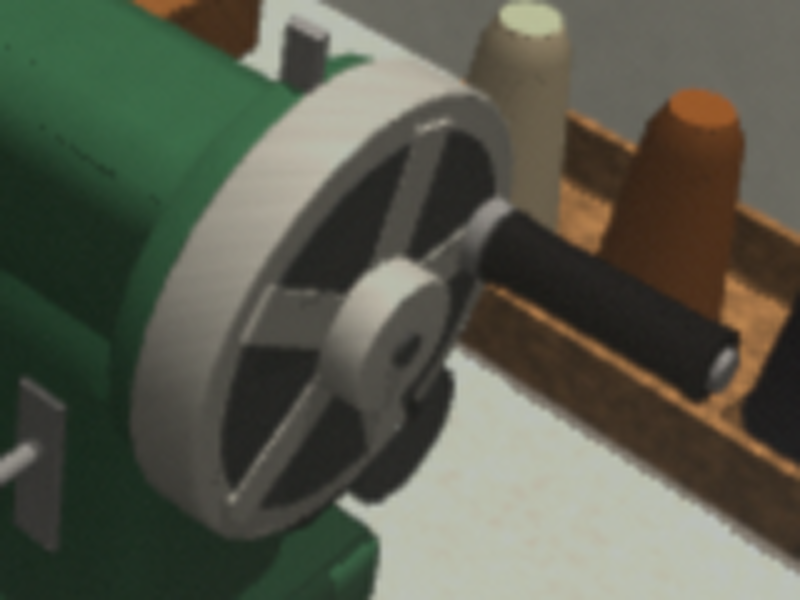

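The top crop (scale 2.857, offset 210,180) shows bed corners at (125,105), (132,307) and (582,285). The pointer tip is at (628,175), the crank's outer end at (764,91), and the lifter paddle tip at (50,136). In the side crop (scale 5, offset 330,220), the hub cap is centred at (405,350), the crank end is at (722,370), and the crank is back (+x) of the shaft and a little above it.

```bash
cat >> h.py <<'E'
def w(m,p):
    c,s=np.cos(m[2]),np.sin(m[2]); return np.array([m[0]+c*p[0]-s*p[1],m[1]+s*p[0]+c*p[1],p[2]])
def crank(m,q,y=-.276):
    return w(m,[-.06*np.sin(q+1.05),y,.2325+.06*np.cos(q+1.05)])
def lift(m,l,r=.107):
    return w(m,[.059+0.0,.135+r*np.cos(l-.5),.2+r*np.sin(l-.5)])
E
python3 - <<'E'
from h import *
from scipy.optimize import least_squares
ct=np.load('pics/top0.npz');cs=np.load('pics/side0.npz')
T=lambda x,y:(210+x/2.857-.32,180+y/2.857-.32); S=lambda x,y:(330+x/5-.4,220+y/5-.4)
for n,p in dict(bl=(125,105),fl=(132,307),fr=(582,285)).items(): print(n,onz(ct,T(*p),.051))
print('ptr',onz(ct,T(628,175),.327))
print('crank end',tri(ct,T(764,91),cs,S(722,370)))
obs=[(ct,T(125,105),lambda m:w(m,[.09,.2,.051])),(ct,T(132,307),lambda m:w(m,[-.09,.2,.051])),(ct,T(582,285),lambda m:w(m,[-.09,-.2,.051])),
(cs,S(405,350),lambda m:w(m,[0,-.242,.2325])),(cs,S(722,370),lambda m:crank(m,m[3],-.315)),(ct,T(764,91),lambda m:crank(m,m[3],-.314))]
f=lambda m:np.concatenate([proj(c,g(m))-p for c,p,g in obs])
r=least_squares(f,[.6,0,0,-2.6],loss='soft_l1');m=r.x
print(m,f(m).reshape(-1,2).round(1)); print('crank',crank(m,m[3]))
ps=onz(ct,T(50,136),.17);print('paddle tip',ps,'grip pred',lift(m,0),lift(m,0,.123),proj(ct,lift(m,0,.123)),T(50,136))
# jar, wax, tin via circles
for n,p,z in(('wax',(388,411),.026),('tin',(298,281),.077),('jar',(206,242),.07)):
  pw=onz(cs,p,z);print(n,pw)
s=bot.state();print(R.from_rotvec(s['orientation']).as_matrix().round(3))
E
```

```text
bl [0.61116669 0.20803953 0.051     ]
fl [0.43436071 0.20375694 0.051     ]
fr [ 0.44734617 -0.19004827  0.051     ]
ptr [ 0.53599721 -0.18168481  0.327     ]
crank end (array([ 0.60046473, -0.30315354,  0.23598044]), np.float64(0.001693014717350638))
[ 0.52959504  0.00921488  0.03280866 -2.55107311] [[-1.6 -0.7]
 [-1.   0.5]
 [ 1.4  0.4]
 [ 0.3 -0. ]
 [ 0.7  0. ]
 [-0.5  0.5]]
crank [ 0.59847062 -0.26467321  0.23668   ]
paddle tip [0.57829713 0.2527108  0.17      ] grip pred [0.58105469 0.23992839 0.14870147] [0.5805941  0.25396215 0.14103066] [228.85345598 226.96552246] (227.1808750437522, 227.28238011900595)
wax [ 0.47154071 -0.27291842  0.026     ]
tin [0.52609996 0.03078314 0.077     ]
jar [0.45295945 0.28327111 0.07      ]
[[-0.907  0.422 -0.001]
 [ 0.422  0.907 -0.001]
 [ 0.    -0.001 -1.   ]]
```

```bash
cat >> h.py <<'E'
M=np.array([.5296,.0092,.0328,-2.551])
def rel(P,heading=.033,flip=False):
    "tool-frame shift/twist from measured pose to TCP P with tool y along heading"
    s=bot.state(); A=R.from_rotvec(s['orientation']); h=heading
    y=np.array([np.cos(h),np.sin(h),0]); z=np.array([0,0,-1.]); B=R.from_matrix(np.c_[np.cross(y,z),y,z])
    for p in np.atleast_2d(P): print((A.inv().apply(p-s['position'])).round(4).tolist(),end=' ')
    print('twist',(A.inv()*B).as_rotvec().round(3).tolist())
def st():
    s=bot.state(); print({k:np.round(s[k],3).tolist() for k in('clock','position','orientation','wrist_force','opening','grasp_force','joint_pos')})
E
python3 - <<'E'
from h import *
c=crank(M,M[3]);c[2]-=.019;print(c)
p=bot.state()['position']
rel([p+[.05,0,.24],[.5,.15,.45],[c[0],c[1],.45],[c[0],c[1],.33],c])
E
```

```text
[ 0.5984729  -0.26468869  0.21768438]
[-0.0453, 0.0208, -0.24] [-0.39, -0.3029, -0.245] [-0.6543, -0.6373, -0.2446] [-0.6543, -0.6371, -0.1246] [-0.6543, -0.6369, -0.0123] twist [-0.001, 0.001, 1.102]
```

Call:
arm_command --commands '[{"delta_pos": [-0.045,0.02,-0.24],"twist": [0,0,0],"grip": 60},{"delta_pos": [-0.045,0.02,-0.24],"twist": [0,0,0],"grip": 60},{"delta_pos": [-0.045,0.02,-0.24],"twist": [0,0,0],"grip": 60},{"delta_pos": [-0.045,0.02,-0.24],"twist": [0,0,0],"grip": 60},{"delta_pos": [-0.045,0.02,-0.24],"twist": [0,0,0],"grip": 60},{"delta_pos": [-0.654,-0.637,-0.245],"twist": [-0.001,0.001,1.102],"grip": 60},{"delta_pos": [-0.654,-0.637,-0.245],"twist": [-0.001,0.001,1.102],"grip": 60},{"delta_pos": [-0.654,-0.637,-0.245],"twist": [-0.001,0.001,1.102],"grip": 60},{"delta_pos": [-0.654,-0.637,-0.245],"twist": [-0.001,0.001,1.102],"grip": 60},{"delta_pos": [-0.654,-0.637,-0.245],"twist": [-0.001,0.001,1.102],"grip": 60},{"delta_pos": [-0.654,-0.637,-0.245],"twist": [-0.001,0.001,1.102],"grip": 60},{"delta_pos": [-0.654,-0.637,-0.245],"twist": [-0.001,0.001,1.102],"grip": 60}]'

```text
clock: 1.35
position: [0.431, 0.2534, 0.4472]
orientation: [-2.131, -2.307, -0.002]
wrist_force: [0.5, 0.4, 1.0]
opening: 0.0565
grasp_force: 0.0
```

```bash
python3 - <<'E'
from h import *
st(); c=crank(M,M[3]);c[2]-=.019
rel([[c[0],c[1],.45],[c[0],c[1],.33]])
E
```

```text
{'clock': 1.35, 'position': [0.431, 0.253, 0.447], 'orientation': [-2.131, -2.307, -0.002], 'wrist_force': [0.488, 0.445, 1.03], 'opening': 0.056, 'grasp_force': 0.0, 'joint_pos': [0.304, -0.202, 1.583, 0.001, 1.76, 0.225]}
[-0.5297, 0.126, -0.0034] [-0.5299, 0.126, 0.1166] twist [0.0, -0.001, 0.046]
```

Call:
arm_command --commands '[{"delta_pos": [-0.53,0.126,-0.003],"twist": [0,0,0.046],"grip": 60},{"delta_pos": [-0.53,0.126,-0.003],"twist": [0,0,0.046],"grip": 60},{"delta_pos": [-0.53,0.126,-0.003],"twist": [0,0,0.046],"grip": 60},{"delta_pos": [-0.53,0.126,-0.003],"twist": [0,0,0.046],"grip": 60},{"delta_pos": [-0.53,0.126,-0.003],"twist": [0,0,0.046],"grip": 60},{"delta_pos": [-0.53,0.126,-0.003],"twist": [0,0,0.046],"grip": 60},{"delta_pos": [-0.53,0.126,-0.003],"twist": [0,0,0.046],"grip": 60},{"delta_pos": [-0.53,0.126,-0.003],"twist": [0,0,0.046],"grip": 60},{"delta_pos": [-0.53,0.126,-0.003],"twist": [0,0,0.046],"grip": 60},{"delta_pos": [-0.53,0.126,-0.003],"twist": [0,0,0.046],"grip": 60},{"delta_pos": [-0.53,0.126,-0.003],"twist": [0,0,0.046],"grip": 60},{"delta_pos": [-0.53,0.126,-0.003],"twist": [0,0,0.046],"grip": 60}]'

```text
clock: 2.55
position: [0.6016, -0.267, 0.4461]
orientation: [-2.18, -2.255, 0.001]
wrist_force: [0.4, 0.5, -0.6]
opening: 0.0565
grasp_force: 0.0
```

```bash
python3 - <<'E'
from h import *
grab('wrist','wrist1')
st(); c=crank(M,M[3]);c[2]-=.019
rel([[c[0],c[1],.33],c])
d=np.load('pics/wrist1.npz')
for y in(-.236,-.314): print(proj(d,crank(M,M[3],y)))
E
```

```text
{'clock': 2.6, 'position': [0.601, -0.264, 0.447], 'orientation': [-2.178, -2.258, -0.001], 'wrist_force': [0.345, 0.156, 0.366], 'opening': 0.056, 'grasp_force': 0.0, 'joint_pos': [-0.587, 0.185, 1.198, 0.001, 1.763, -0.623]}
[-0.0005, -0.0026, 0.1173] [-0.0009, -0.0023, 0.2296] twist [-0.003, -0.004, 0.003]
[320.65411746 166.41671204]
[320.59720541 249.86160015]
```

View pics/wrist1.png

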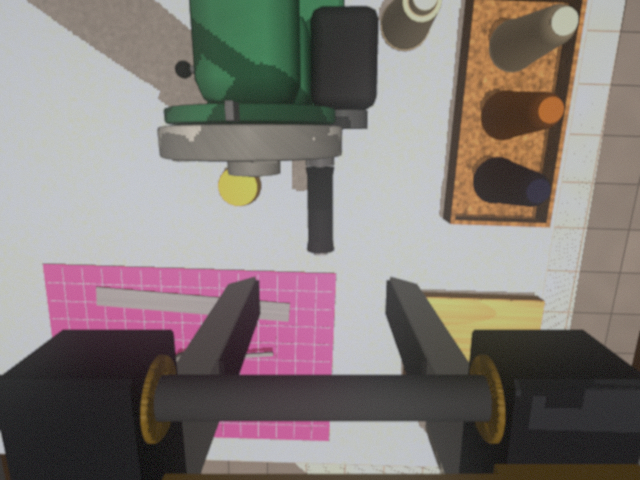

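The wrist view shows the crank sleeve from (320,168) to (320,251), where the model puts it at (320.6,166) to (320.6,250). The pose is right, so I'll descend and grip.

Call:
arm_command --commands '[{"delta_pos": [-0.001,-0.002,0.05],"twist": [0,0,0],"grip": 60},{"delta_pos": [-0.001,-0.002,0.1],"twist": [0,0,0],"grip": 60},{"delta_pos": [-0.001,-0.002,0.15],"twist": [0,0,0],"grip": 60},{"delta_pos": [-0.001,-0.002,0.19],"twist": [0,0,0],"grip": 60},{"delta_pos": [-0.001,-0.002,0.215],"twist": [0,0,0],"grip": 60},{"delta_pos": [-0.001,-0.002,0.229],"twist": [0,0,0],"grip": 60},{"delta_pos": [-0.001,-0.002,0.229],"twist": [0,0,0],"grip": 60},{"delta_pos": [-0.001,-0.002,0.229],"twist": [0,0,0],"grip": 20},{"delta_pos": [-0.001,-0.002,0.229],"twist": [0,0,0],"grip": 20},{"delta_pos": [-0.001,-0.002,0.229],"twist": [0,0,0],"grip": 20},{"delta_pos": [-0.001,-0.002,0.229],"twist": [0,0,0],"grip": 20},{"delta_pos": [-0.001,-0.002,0.229],"twist": [0,0,0],"grip": 20}]' --force 15

```text
clock: 3.8
position: [0.5985, -0.2633, 0.2211]
orientation: [-2.176, -2.262, 0.002]
wrist_force: [-5.0, 0.1, 2.8]
opening: 0.0232
grasp_force: 15.0
```

Call:
arm_command --commands '[{"delta_pos": [0,0,0],"twist": [0,0,0],"grip": 20},{"delta_pos": [0,0,0],"twist": [0,0,0],"grip": 20},{"delta_pos": [0,0,0],"twist": [0,0,0],"grip": 20}]' --force 15

```text
clock: 4.1
position: [0.5985, -0.2633, 0.2211]
orientation: [-2.176, -2.262, 0.002]
wrist_force: [-5.6, -0.0, 3.6]
opening: 0.0239
grasp_force: 15.0
```

```bash
python3 - <<'E'
from h import *
st(); s=bot.state();g=s['position']+[0,0,.0188]
c0=w(M,[0,-.276,.2325]);v=g-c0; x=v@[np.cos(.033),np.sin(.033),0]
print('radius',np.hypot(x,v[2]),'q',np.arctan2(-x,v[2])-1.05)
A=R.from_rotvec(s['orientation']);B=crank(M,M[3])
for q in np.r_[np.arange(-2.551+.1,-.1,.1),-.1,0]: print(round(q,3),A.inv().apply(crank(M,q)-B).round(4).tolist())
E
```

```text
{'clock': 4.1, 'position': [0.598, -0.263, 0.221], 'orientation': [-2.176, -2.262, 0.002], 'wrist_force': [-5.55, -0.032, 3.639], 'opening': 0.024, 'grasp_force': 15.0, 'joint_pos': [-0.587, 0.243, 1.531, -0.001, 1.37, -0.626]}
radius 0.06034394042075046 q -2.497056107009797
-2.451 [0.0, -0.0007, -0.006]
-2.351 [0.0, -0.0021, -0.0118]
-2.251 [0.0, -0.004, -0.0175]
-2.151 [0.0001, -0.0064, -0.023]
-2.051 [0.0001, -0.0094, -0.0282]
-1.951 [0.0001, -0.0129, -0.033]
-1.851 [0.0001, -0.0169, -0.0375]
-1.751 [0.0002, -0.0213, -0.0416]
-1.651 [0.0002, -0.026, -0.0452]
-1.551 [0.0002, -0.0312, -0.0484]
-1.451 [0.0003, -0.0366, -0.051]
-1.351 [0.0003, -0.0422, -0.053]
-1.251 [0.0003, -0.048, -0.0545]
-1.151 [0.0004, -0.0539, -0.0554]
-1.051 [0.0004, -0.0599, -0.0557]
-0.951 [0.0005, -0.0659, -0.0553]
-0.851 [0.0005, -0.0719, -0.0544]
-0.751 [0.0005, -0.0777, -0.0529]
-0.651 [0.0005, -0.0833, -0.0509]
-0.551 [0.0006, -0.0887, -0.0483]
-0.451 [0.0006, -0.0938, -0.0451]
-0.351 [0.0006, -0.0986, -0.0415]
-0.251 [0.0007, -0.103, -0.0374]
-0.151 [0.0007, -0.1069, -0.0329]
-0.1 [0.0007, -0.1087, -0.0304]
0.0 [0.0007, -0.112, -0.0254]
```

Call:
arm_command --commands '[{"delta_pos": [0,-0.0007,-0.006],"twist": [0,0,0],"grip": 20},{"delta_pos": [0,-0.0021,-0.0118],"twist": [0,0,0],"grip": 20},{"delta_pos": [0,-0.004,-0.0175],"twist": [0,0,0],"grip": 20},{"delta_pos": [0,-0.0064,-0.023],"twist": [0,0,0],"grip": 20},{"delta_pos": [0,-0.0094,-0.0282],"twist": [0,0,0],"grip": 20},{"delta_pos": [0,-0.0129,-0.033],"twist": [0,0,0],"grip": 20},{"delta_pos": [0,-0.0169,-0.0375],"twist": [0,0,0],"grip": 20},{"delta_pos": [0,-0.0213,-0.0416],"twist": [0,0,0],"grip": 20},{"delta_pos": [0,-0.026,-0.0452],"twist": [0,0,0],"grip": 20},{"delta_pos": [0,-0.0312,-0.0484],"twist": [0,0,0],"grip": 20},{"delta_pos": [0,-0.0366,-0.051],"twist": [0,0,0],"grip": 20},{"delta_pos": [0,-0.0422,-0.053],"twist": [0,0,0],"grip": 20}]'

```text
clock: 5.3
position: [0.5584, -0.2648, 0.276]
orientation: [2.175, 2.262, 0.005]
wrist_force: [4.8, -1.9, -0.1]
opening: 0.0233
grasp_force: 15.0
```

```bash
cat >> h.py <<'E'
def ang():
    s=bot.state();g=s['position']+[0,0,.0188]; c0=w(M,[0,-.276,.2325]);v=g-c0; x=v@[np.cos(.033),np.sin(.033),0]
    print('radius',np.hypot(x,v[2]),'q',np.arctan2(-x,v[2])-1.05)
E
python3 -c "
from h import *
st();ang()"
```

```text
{'clock': 5.3, 'position': [0.558, -0.265, 0.276], 'orientation': [2.175, 2.262, 0.005], 'wrist_force': [4.813, -1.892, -0.063], 'opening': 0.023, 'grasp_force': 15.004, 'joint_pos': [-0.627, 0.119, 1.573, 0.003, 1.446, -0.667]}
radius 0.06537391797803946 q -1.3574583329181804
```

Call:
arm_command --commands '[{"delta_pos": [0,-0.0058,-0.001],"twist": [0,0,0],"grip": 20},{"delta_pos": [0,-0.0117,-0.0015],"twist": [0,0,0],"grip": 20},{"delta_pos": [0,-0.0177,-0.0015],"twist": [0,0,0],"grip": 20},{"delta_pos": [0,-0.0237,-0.001],"twist": [0,0,0],"grip": 20},{"delta_pos": [0,-0.0297,0.0002],"twist": [0,0,0],"grip": 20},{"delta_pos": [0,-0.0355,0.0018],"twist": [0,0,0],"grip": 20},{"delta_pos": [0,-0.0411,0.0039],"twist": [0,0,0],"grip": 20},{"delta_pos": [0,-0.0465,0.0066],"twist": [0,0,0],"grip": 20},{"delta_pos": [0,-0.0516,0.0098],"twist": [0,0,0],"grip": 20},{"delta_pos": [0,-0.0564,0.0135],"twist": [0,0,0],"grip": 20},{"delta_pos": [0,-0.0595,0.0165],"twist": [0,0,0],"grip": 20},{"delta_pos": [0,-0.0595,0.0165],"twist": [0,0,0],"grip": 20}]'

```text
clock: 6.5
position: [0.4961, -0.2673, 0.2614]
orientation: [-2.176, -2.263, 0.004]
wrist_force: [-10.8, 1.7, 13.1]
opening: 0.0237
grasp_force: 15.0
```

```bash
python3 - <<'E'
from h import *
st();ang()
s,cs=grab('side','side1');wi,cw=grab('wrist','wrist1b')
for q in(-.4,-.3,-.2,0): 
  P=w(M,[-.08*np.sin(q),-.213,.2325+.08*np.cos(q)]);print(q,proj(cs,P).round(1),proj(cw,P).round(1))
u,v=proj(cs,w(M,[0,-.213,.3125])).astype(int);a=s[v-60:v+60,u-60:u+100]
u2,v2=proj(cw,w(M,[0,-.213,.3125])).astype(int);print((u,v),(u2,v2))
b=wi[max(v2-60,0):max(v2-60,0)+120,max(u2-80,0):max(u2-80,0)+160]
print(a.shape,b.shape)
o=np.vstack([cv2.resize(a[:120,:160],(400,300),interpolation=3),cv2.resize(b,(400,300),interpolation=3)])
cv2.imwrite('pics/m1.png',cv2.cvtColor(o,cv2.COLOR_RGB2BGR))
E
```

```text
{'clock': 6.5, 'position': [0.496, -0.267, 0.261], 'orientation': [-2.176, -2.263, 0.004], 'wrist_force': [-10.82, 1.722, 13.077], 'opening': 0.024, 'grasp_force': 15.002, 'joint_pos': [-0.694, 0.002, 1.722, -0.002, 1.42, -0.733]}
radius 0.0638980640754908 q -0.32198982739507265
-0.4 [414.6 234.3] [561.1 160.4]
-0.3 [411.8 234.8] [541.4 160.7]
-0.2 [408.8 235.8] [518.9 160.9]
0 [402.3 239.2] [467.9 160.8]
(np.int64(402), np.int64(239)) (np.int64(467), np.int64(160))
(120, 160, 3) (120, 160, 3)
```

View pics/m1.png

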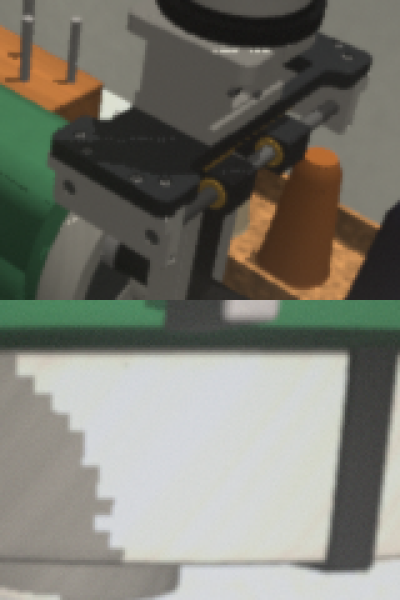

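The lower half of the crop, from the wrist camera, shows the black mark on the rim at crop x≈363, or px (532,160). The pointer is at px ≈465. That puts q at about −0.26.

```bash
cat >> h.py <<'E'
def mark(wi,cw):
    from scipy.optimize import brentq
    mp=lambda q:w(M,[-.08*np.sin(q),-.213,.2325+.08*np.cos(q)])
    p0=proj(cw,mp(0)); v=int(round(p0[1])); g=wi[v-4:v+5].mean((0,2)); lo=int(p0[0]-60);hi=min(int(p0[0]+110),640)
    seg=g[lo:hi]; d=np.where(seg<90)[0]; u=d.mean()+lo
    print('dark cols',d.min()+lo,d.max()+lo,len(d),'q',brentq(lambda q:proj(cw,mp(q))[0]-u,-.6,.4))
    pt=proj(cw,w(M,[0,-.203,.327])); r=int(round(pt[1])); print('pointer pred',pt, 'ray check', u)
    g=wi[r-2:r+3].astype(float).mean(0); k=np.where((g.max(1)-g.min(1)<25)&(g.mean(1)<110))[0]; k=k[abs(k-pt[0])<30]; print('pointer cols',k.min() if len(k) else None,k.max() if len(k) else None)
E
python3 - <<'E'
from h import *
wi=cv2.imread('pics/wrist1b.png')[:,:,::-1]; mark(wi,np.load('pics/wrist1b.npz'))
ang()
B=crank(M,-.29)
A=R.from_rotvec(bot.state()['orientation'])
for q in(-.3,-.25,-.2,-.15,-.1,-.05,0,.03): print(q,A.inv().apply(crank(M,q)-crank(M,-.3)).round(4))
E
```

```text
dark cols 523 540 18 q -0.2546081539418538
pointer pred [489.70119779 124.94737483] ray check 531.5
pointer cols None None
radius 0.06388669502978499 q -0.32251302435319673
-0.3 [0. 0. 0.]
-0.25 [ 0.     -0.0021  0.0021]
-0.2 [ 0.     -0.0042  0.0043]
-0.15 [ 0.     -0.0061  0.0066]
-0.1 [ 0.0001 -0.0079  0.009 ]
-0.05 [ 0.0001 -0.0096  0.0115]
0 [ 0.0001 -0.0111  0.0141]
0.03 [ 0.0001 -0.012   0.0157]
```

Call:
arm_command --commands '[{"delta_pos": [0,-0.0021,0.0022],"twist": [0,0,0],"grip": 20},{"delta_pos": [0,-0.004,0.0045],"twist": [0,0,0],"grip": 20},{"delta_pos": [0,-0.0058,0.007],"twist": [0,0,0],"grip": 20},{"delta_pos": [0,-0.0075,0.0094],"twist": [0,0,0],"grip": 20},{"delta_pos": [0,-0.0075,0.0094],"twist": [0,0,0],"grip": 20},{"delta_pos": [0,-0.0075,0.0094],"twist": [0,0,0],"grip": 20}]'

```text
clock: 7.2
position: [0.4877, -0.2675, 0.2508]
orientation: [-2.174, -2.261, 0.007]
wrist_force: [-12.5, -0.0, 11.2]
opening: 0.0239
grasp_force: 15.0
```

```bash
python3 - <<'E'
from h import *
st();ang(); mark(*grab('wrist','wrist2'))
E
```

```text
{'clock': 7.2, 'position': [0.488, -0.268, 0.251], 'orientation': [-2.174, -2.261, 0.007], 'wrist_force': [-12.533, -0.037, 11.174], 'opening': 0.024, 'grasp_force': 15.003, 'joint_pos': [-0.704, -0.007, 1.749, -0.004, 1.404, -0.742]}
radius 0.06299422043663856 q -0.10799700286888991
dark cols 508 529 22 q -0.02574039863125843
pointer pred [542.03797359 123.85918282] ray check 518.5
pointer cols 513 534
```

Call:
arm_command --commands '[{"delta_pos": [0,-0.0014,0.0003],"twist": [0,0,0],"grip": 20},{"delta_pos": [0,-0.0026,0.0005],"twist": [0,0,0],"grip": 20},{"delta_pos": [0,-0.0026,0.0005],"twist": [0,0,0],"grip": 20},{"delta_pos": [0,-0.0026,0.0005],"twist": [0,0,0],"grip": 20}]'

```text
clock: 7.65
position: [0.487, -0.2675, 0.25]
orientation: [-2.177, -2.264, 0.001]
wrist_force: [-4.6, -1.4, 6.6]
opening: 0.0239
grasp_force: 15.0
```

```bash
python3 - <<'E'
from h import *
st();ang(); wi,c=grab('wrist','wrist3'); mark(wi,c)
u,v=proj(c,w(M,[0,-.213,.3125])).astype(int);print(u,v)
b=wi[v-70:v+50,u-80:u+80]
cv2.imwrite('pics/m3.png',cv2.cvtColor(cv2.resize(b,(640,480),interpolation=3),cv2.COLOR_RGB2BGR))
for z in(.327,.315):
  for y in(-.207,-.2,-.195):print(y,z,(proj(c,w(M,[0,y,z]))-[u-80,v-70])*4)
E
```

```text
{'clock': 7.65, 'position': [0.487, -0.268, 0.25], 'orientation': [-2.177, -2.264, 0.001], 'wrist_force': [-4.611, -1.421, 6.648], 'opening': 0.024, 'grasp_force': 15.0, 'joint_pos': [-0.706, -0.011, 1.755, -0.001, 1.398, -0.745]}
radius 0.06309606601746741 q -0.09159276744717715
dark cols 508 529 22 q -0.01001724902100708
pointer pred [547.86966806 124.01577783] ray check 518.5
pointer cols 518 534
515 163
-0.207 0.327 [442.2348324  194.53978473]
-0.2 0.327 [458.53142313  70.2916883 ]
-0.195 0.327 [470.52118602 -21.12038924]
-0.207 0.315 [349.66447715 191.69811772]
-0.2 0.315 [362.80918952  80.52173454]
-0.195 0.315 [372.44996909  -1.01880994]
```

View pics/m3.png

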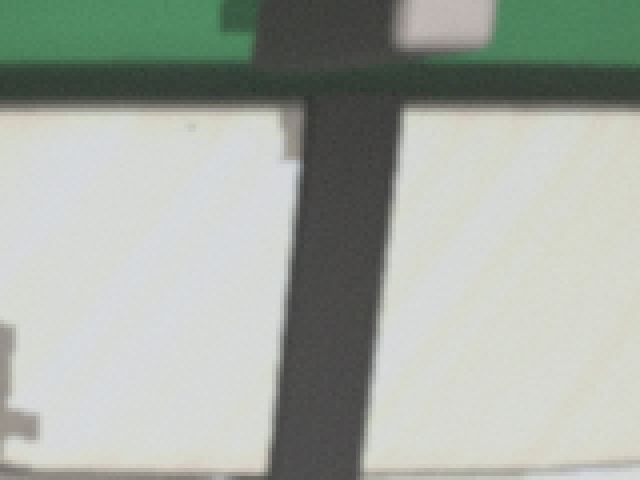

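The pointer cap is 3–4 px to the left of its modelled place. Measured against it, the mark is about 0.025 rad short, so I'll nudge the wheel forward.

Call:
arm_command --commands '[{"delta_pos": [0,-0.0009,0.0005],"twist": [0,0,0],"grip": 20},{"delta_pos": [0,-0.0017,0.001],"twist": [0,0,0],"grip": 20},{"delta_pos": [0,-0.0017,0.001],"twist": [0,0,0],"grip": 20},{"delta_pos": [0,-0.0017,0.001],"twist": [0,0,0],"grip": 20}]'

```text
clock: 8.1
position: [0.4856, -0.2676, 0.2474]
orientation: [-2.177, -2.264, 0.001]
wrist_force: [-3.7, -0.6, 5.3]
opening: 0.0236
grasp_force: 15.0
```

```bash
cat >> h.py <<'E'
def cap(wi,c):
    "bright cap top of pointer: image centre vs model, then q relative to it"
    p=proj(c,w(M,[0,-.2,.327]));r=int(round(p[1]))-4; x0=int(p[0])-35
    g=wi[r-3:r+4,x0:x0+70].astype(float).mean(0); k=np.where((g.max(1)-g.min(1)<30)&(g.mean(1)>130))[0]+x0
    o=proj(c,w(M,[0,-.2,.327])+[0,.0,0]); print('cap cols',k.min(),k.max(),'pred',p[0],'bias px',(k.min()+k.max())/2-p[0])
E
python3 - <<'E'
from h import *
st();ang(); wi,c=grab('wrist','wrist4'); mark(wi,c);cap(wi,c)
print('px/mm',proj(c,w(M,[.001,-.2,.327]))-proj(c,w(M,[0,-.2,.327])),proj(c,w(M,[0,-.213,.3125])))
E
```

```text
{'clock': 8.1, 'position': [0.486, -0.268, 0.247], 'orientation': [-2.177, -2.264, 0.001], 'wrist_force': [-3.729, -0.64, 5.276], 'opening': 0.024, 'grasp_force': 15.0, 'joint_pos': [-0.708, -0.012, 1.76, -0.0, 1.394, -0.747]}
radius 0.06288903461475602 q -0.0449792442912722
dark cols 502 524 23 q 0.040201292166338
pointer pred [559.93753375 123.66128784] ray check 513.0
pointer cols None NoneTraceback (most recent call last):
  File "<stdin>", line 2, in <module>
  File "h.py", line 48, in cap
    o=proj(c,w(M,[0,-.2,.327])+[0,.0,0]); print('cap cols',k.min(),k.max(),'pred',p[0],'bias px',(k.min()+k.max())/2-p[0])
                                                           ~~~~~^^
    return umr_minimum(a, axis, None, out, keepdims, initial, where)
ValueError: zero-size array to reduction operation minimum which has no identity
```

```bash
python3 - <<'E'
from h import *
wi=cv2.imread('pics/wrist4.png');c=np.load('pics/wrist4.npz')
q=proj(c,w(M,[0,-.213,.3125]));u,v=q.astype(int);print(q,u,v)
b=wi[v-80:v+40,u-60:u+100]
cv2.imwrite('pics/m4.png',cv2.resize(b,(640,480),interpolation=3))
for y in(-.2,-.195):print(y,(proj(c,w(M,[0,y,.327]))-[u-60,v-80])*4)
E
```

```text
[525.18302315 164.04693473] 525 164
-0.2 [387.33394776 103.49454228]
-0.195 [400.23254716   9.69401813]
```

View pics/m4.png

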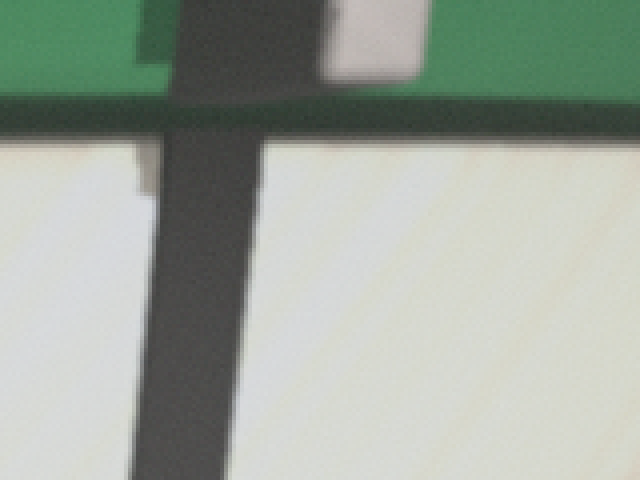

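Measured against the cap, the mark is now slightly past, by about 0.02–0.03 rad. I'll release, rise, and look from straight above the pointer, where there is no parallax.

Call:
arm_command --commands '[{"delta_pos": [0,0,0],"twist": [0,0,0],"grip": 60},{"delta_pos": [0,0,0],"twist": [0,0,0],"grip": 60},{"delta_pos": [0,0,0],"twist": [0,0,0],"grip": 60},{"delta_pos": [0,0,0],"twist": [0,0,0],"grip": 60},{"delta_pos": [0,0,-0.04],"twist": [0,0,0],"grip": 60},{"delta_pos": [0,0,-0.09],"twist": [0,0,0],"grip": 60},{"delta_pos": [0,0.05,-0.12],"twist": [0,0,0],"grip": 60},{"delta_pos": [0,0.05,-0.12],"twist": [0,0,0],"grip": 60},{"delta_pos": [0,0.05,-0.12],"twist": [0,0,0],"grip": 60},{"delta_pos": [0,0.05,-0.12],"twist": [0,0,0],"grip": 60}]'

```text
clock: 9.15
position: [0.5351, -0.2651, 0.364]
orientation: [-2.174, -2.261, -0.001]
wrist_force: [-0.9, -0.1, -0.3]
opening: 0.0568
grasp_force: 0.0
```

```bash
python3 - <<'E'
from h import *
st(); wi,c=grab('wrist','wrist5'); t,ct=grab('top','top5')
print('cam',ray(c,(320,240))[0]); mark(wi,c)
q=proj(c,w(M,[0,-.213,.3125]));u,v=q.astype(int)
print('q0',q,[(proj(c,w(M,[x,-.213,.3125]))).round(1) for x in(-.004,.004)],'cap',proj(c,w(M,[0,-.2,.327])),'org',u-50,v-50)
qt=proj(ct,w(M,[0,-.213,.3125]));ut,vt=qt.astype(int);print('top q0',qt,'cap',proj(ct,w(M,[0,-.2,.327])),'org',ut-20,vt-20)
a=cv2.resize(wi[v-50:v+50,u-50:u+50],(600,600),interpolation=3)[:, :400*2]
b=cv2.resize(t[vt-20:vt+20,ut-20:ut+20],(600,600),interpolation=3)
o=np.hstack([cv2.resize(a,(400,400)),cv2.resize(np.clip(b*1.5,0,255).astype('uint8'),(400,400))])
cv2.imwrite('pics/m5.png',cv2.cvtColor(o,cv2.COLOR_RGB2BGR))
E
```

```text
{'clock': 9.15, 'position': [0.535, -0.265, 0.364], 'orientation': [-2.174, -2.261, -0.001], 'wrist_force': [-0.894, -0.068, -0.342], 'opening': 0.057, 'grasp_force': 0.0, 'joint_pos': [-0.65, 0.041, 1.499, 0.001, 1.606, -0.689]}
cam [ 0.5324467  -0.19642003  0.54445867]
dark cols 319 329 11 q 0.04664739578140073
pointer pred [331.72825124 131.06329586] ray check 324.0
pointer cols 317 330
q0 [331.00317691 150.79160155] [array([323.5, 150.7]), array([338.5, 150.8])] cap [331.80390958 124.76764733] org 281 100
top q0 [438.9484915  240.68481607] cap [433.95430925 240.78540013] org 418 220
```

View pics/m5.png

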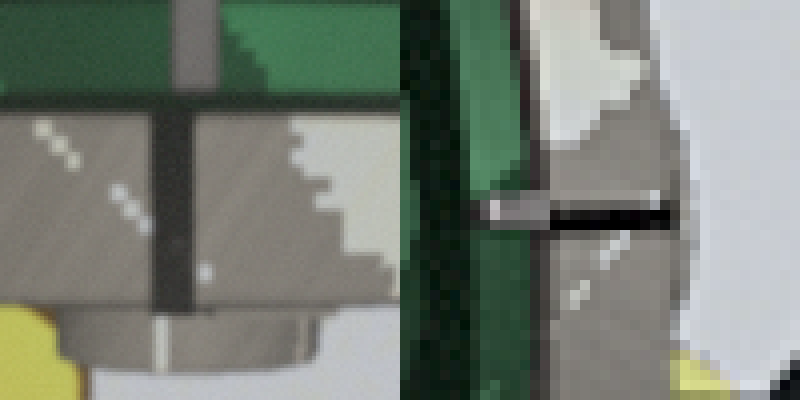

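In the left crop (wrist, straight above, scale 4), the pointer cap is at x 172–219 and the mark at x 150–194. The mark overlaps the pointer's line but sits about 2.5 mm (0.03 rad) past it. The top view on the right agrees. Turning back is forbidden and this counts as lined up, so I'll go on to the lifter.

```bash
python3 - <<'E'
from h import *
g=lift(M,0);print(g); rel([[g[0],g[1],.45],[g[0],g[1],g[2]-.019]])
E
```

```text
[0.58106165 0.23991307 0.14870147]
[0.5033, 0.0654, -0.0842] [0.5021, 0.0662, 0.2361] twist [-0.003, -0.004, 0.006]
```

Call:
arm_command --commands '[{"delta_pos": [0,0,-0.045],"twist": [0,0,0],"grip": 60},{"delta_pos": [0,0,-0.085],"twist": [0,0,0],"grip": 60},{"delta_pos": [0.503,0.065,-0.085],"twist": [0,-0.004,0.006],"grip": 60},{"delta_pos": [0.503,0.065,-0.085],"twist": [0,-0.004,0.006],"grip": 60},{"delta_pos": [0.503,0.065,-0.085],"twist": [0,-0.004,0.006],"grip": 60},{"delta_pos": [0.503,0.065,-0.085],"twist": [0,-0.004,0.006],"grip": 60},{"delta_pos": [0.503,0.065,-0.085],"twist": [0,-0.004,0.006],"grip": 60},{"delta_pos": [0.503,0.065,-0.085],"twist": [0,-0.004,0.006],"grip": 60},{"delta_pos": [0.503,0.065,-0.085],"twist": [0,-0.004,0.006],"grip": 60},{"delta_pos": [0.503,0.065,-0.085],"twist": [0,-0.004,0.006],"grip": 60},{"delta_pos": [0.503,0.065,-0.085],"twist": [0,-0.004,0.006],"grip": 60},{"delta_pos": [0.503,0.065,-0.085],"twist": [0,-0.004,0.006],"grip": 60}]'

```text
clock: 10.45
position: [0.58, 0.2337, 0.4509]
orientation: [2.184, 2.256, -0.005]
wrist_force: [0.8, -0.1, 0.5]
opening: 0.0563
grasp_force: 0.0
```

Call:
arm_command --commands '[{"delta_pos": [0,0,0],"twist": [0,0,0],"grip": 60},{"delta_pos": [0,0,0],"twist": [0,0,0],"grip": 60}]'

```text
clock: 10.65
position: [0.5802, 0.2326, 0.4506]
orientation: [2.182, 2.258, -0.006]
wrist_force: [-0.2, -0.8, -0.4]
opening: 0.0563
grasp_force: 0.0
```

```bash
python3 - <<'E'
from h import *
st(); wi,c=grab('wrist','wrist6')
g=lift(M,0); rel([[g[0],g[1],.45],[g[0],g[1],g[2]-.019]])
print('cam',ray(c,(320,240))[0]);
for r in(.05,.091,.107,.123):print(r,proj(c,lift(M,0,r)))
E
```

```text
{'clock': 10.65, 'position': [0.58, 0.233, 0.451], 'orientation': [2.182, 2.258, -0.006], 'wrist_force': [-0.167, -0.815, -0.387], 'opening': 0.056, 'grasp_force': 0.0, 'joint_pos': [0.202, 0.106, 1.279, -0.003, 1.759, 0.167]}
[0.0083, 0.0009, 0.0011] [0.0094, 0.0013, 0.3214] twist [-0.001, 0.004, -0.0]
cam [0.57759691 0.30256829 0.63051804]
0.05 [324.38929226 239.03288708]
0.091 [324.46139564 203.71706636]
0.107 [324.48870997 190.33866226]
0.123 [324.51557914 177.17829727]
```

View pics/wrist6.png

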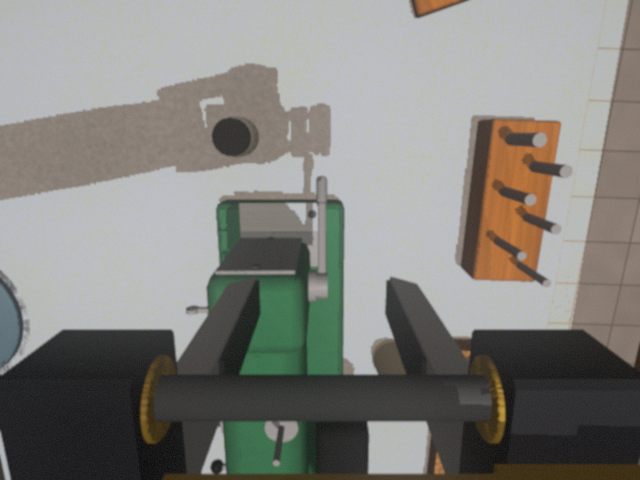

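The paddle is at (322,178–200), within 2–3 px of the prediction, so I'll descend and pinch it.

Call:
arm_command --commands '[{"delta_pos": [0.0095,-0.0005,0.05],"twist": [0,0,0],"grip": 60},{"delta_pos": [0.0095,-0.0005,0.1],"twist": [0,0,0],"grip": 60},{"delta_pos": [0.0095,-0.0005,0.15],"twist": [0,0,0],"grip": 60},{"delta_pos": [0.0095,-0.0005,0.2],"twist": [0,0,0],"grip": 60},{"delta_pos": [0.0095,-0.0005,0.25],"twist": [0,0,0],"grip": 60},{"delta_pos": [0.0095,-0.0005,0.29],"twist": [0,0,0],"grip": 60},{"delta_pos": [0.0095,-0.0005,0.31],"twist": [0,0,0],"grip": 60},{"delta_pos": [0.0095,-0.0005,0.322],"twist": [0,0,0],"grip": 60},{"delta_pos": [0.0095,-0.0005,0.322],"twist": [0,0,0],"grip": 60},{"delta_pos": [0.0095,-0.0005,0.322],"twist": [0,0,0],"grip": 60}]'

```text
clock: 11.7
position: [0.5811, 0.2403, 0.1316]
orientation: [2.183, 2.254, 0.0]
wrist_force: [0.3, 0.7, 0.7]
opening: 0.0564
grasp_force: 0.0
```

Call:
arm_command --commands '[{"delta_pos": [0,0,0],"twist": [0,0,0],"grip": 5},{"delta_pos": [0,0,0],"twist": [0,0,0],"grip": 5},{"delta_pos": [0,0,0],"twist": [0,0,0],"grip": 5},{"delta_pos": [0,0,0],"twist": [0,0,0],"grip": 5},{"delta_pos": [0,0,0],"twist": [0,0,0],"grip": 5},{"delta_pos": [0,0,0],"twist": [0,0,0],"grip": 5},{"delta_pos": [0,0,0],"twist": [0,0,0],"grip": 5},{"delta_pos": [0,0,0],"twist": [0,0,0],"grip": 5}]' --force 20

```text
clock: 12.5
position: [0.5782, 0.2409, 0.1299]
orientation: [-2.183, -2.258, 0.009]
wrist_force: [-7.6, -1.0, 3.7]
opening: 0.0119
grasp_force: 20.0
```

```bash
python3 - <<'E'
from h import *
st(); s=bot.state(); A=R.from_rotvec(s['orientation']); print('off',s['position']+[0,0,.019]-lift(M,0))
for l in np.arange(.12,1.45,.12).tolist()+[1.35]: print(round(l,2),A.inv().apply(lift(M,l)-lift(M,0)).round(4).tolist())
E
```

```text
{'clock': 12.5, 'position': [0.578, 0.241, 0.13], 'orientation': [-2.183, -2.258, 0.009], 'wrist_force': [-7.618, -0.951, 3.75], 'opening': 0.012, 'grasp_force': 20.001, 'joint_pos': [0.215, 0.27, 1.673, -0.003, 1.204, 0.183]}
off [-0.00284639  0.00097845  0.00018209]
0.12 [0.0054, -0.0001, -0.0116]
0.24 [0.0094, -0.0001, -0.0238]
0.36 [0.0119, -0.0002, -0.0364]
0.48 [0.0129, -0.0002, -0.0492]
0.6 [0.0124, -0.0003, -0.062]
0.72 [0.0103, -0.0003, -0.0747]
0.84 [0.0067, -0.0004, -0.087]
0.96 [0.0016, -0.0005, -0.0988]
1.08 [-0.0048, -0.0005, -0.1099]
1.2 [-0.0125, -0.0006, -0.1202]
1.32 [-0.0213, -0.0006, -0.1295]
1.44 [-0.0313, -0.0007, -0.1376]
1.35 [-0.0237, -0.0006, -0.1316]
```

Call:
arm_command --commands '[{"delta_pos": [0.0054,-0.001,-0.0116],"twist": [0,0,0],"grip": 5},{"delta_pos": [0.0094,-0.002,-0.0238],"twist": [0,0,0],"grip": 5},{"delta_pos": [0.0119,-0.002,-0.0364],"twist": [0,0,0],"grip": 5},{"delta_pos": [0.0129,-0.002,-0.0492],"twist": [0,0,0],"grip": 5},{"delta_pos": [0.0124,-0.002,-0.062],"twist": [0,0,0],"grip": 5},{"delta_pos": [0.0103,-0.002,-0.0747],"twist": [0,0,0],"grip": 5},{"delta_pos": [0.0067,-0.002,-0.087],"twist": [0,0,0],"grip": 5},{"delta_pos": [0.0016,-0.002,-0.0988],"twist": [0,0,0],"grip": 5},{"delta_pos": [-0.0048,-0.002,-0.1099],"twist": [0,0,0],"grip": 5},{"delta_pos": [-0.0125,-0.002,-0.1202],"twist": [0,0,0],"grip": 5},{"delta_pos": [-0.0213,-0.002,-0.1295],"twist": [0,0,0],"grip": 5},{"delta_pos": [-0.0255,-0.002,-0.133],"twist": [0,0,0],"grip": 5}]'

```text
clock: 13.7
position: [0.5791, 0.215, 0.2645]
orientation: [2.184, 2.255, -0.001]
wrist_force: [-0.0, 2.4, -1.3]
opening: 0.0118
grasp_force: 20.0
```

Call:
arm_command --commands '[{"delta_pos": [0,0,0],"twist": [0,0,0],"grip": 5},{"delta_pos": [0,0,0],"twist": [0,0,0],"grip": 5},{"delta_pos": [0,0,0],"twist": [0,0,0],"grip": 5}]'

```text
clock: 14.0
position: [0.5791, 0.2156, 0.2638]
orientation: [2.182, 2.256, -0.003]
wrist_force: [-1.7, -0.7, 3.9]
opening: 0.0116
grasp_force: 20.0
```

```bash
python3 - <<'E'
from h import *
st(); s=bot.state(); g=s['position']+[0,0,.019]
v=g-w(M,[.059,.135,.2]); y=v@[-np.sin(.033),np.cos(.033),0]; print('r',np.hypot(y,v[2]),'l',np.arctan2(v[2],y)+.5)
E
```

```text
{'clock': 14.0, 'position': [0.579, 0.216, 0.264], 'orientation': [2.182, 2.256, -0.003], 'wrist_force': [-1.689, -0.68, 3.95], 'opening': 0.012, 'grasp_force': 20.001, 'joint_pos': [0.175, 0.129, 1.584, -0.004, 1.428, 0.142]}
r 0.10824500986232359 l 1.3714138710797366
```

Call:
arm_command --commands '[{"delta_pos": [-0.002,0,-0.0015],"twist": [0,0,0],"grip": 5},{"delta_pos": [-0.003,0,-0.0026],"twist": [0,0,0],"grip": 5},{"delta_pos": [-0.003,0,-0.0026],"twist": [0,0,0],"grip": 5}]'

```text
clock: 14.3
position: [0.5791, 0.2134, 0.2655]
orientation: [2.183, 2.257, -0.001]
wrist_force: [0.8, 4.2, 0.5]
opening: 0.0117
grasp_force: 20.0
```

Call:
arm_command --commands '[{"delta_pos": [0,0,0],"twist": [0,0,0],"grip": 40},{"delta_pos": [0,0,0],"twist": [0,0,0],"grip": 40},{"delta_pos": [0,0,0],"twist": [0,0,0],"grip": 40},{"delta_pos": [0,0,0],"twist": [0,0,0],"grip": 40},{"delta_pos": [0.002,0,-0.04],"twist": [0,0,0],"grip": 40},{"delta_pos": [0.002,0,-0.09],"twist": [0,0,0],"grip": 40},{"delta_pos": [0.002,0,-0.14],"twist": [0,0,0],"grip": 40},{"delta_pos": [0.04,0,-0.18],"twist": [0,0,0],"grip": 40},{"delta_pos": [0.08,0,-0.18],"twist": [0,0,0],"grip": 40},{"delta_pos": [0.1,0,-0.18],"twist": [0,0,0],"grip": 40},{"delta_pos": [0.1,0,-0.18],"twist": [0,0,0],"grip": 40},{"delta_pos": [0.1,0,-0.18],"twist": [0,0,0],"grip": 40}]'

```text
clock: 15.5
position: [0.5755, 0.3127, 0.4438]
orientation: [2.183, 2.257, -0.007]
wrist_force: [0.2, -0.4, -0.2]
opening: 0.0375
grasp_force: 0.0
```

```bash
python3 - <<'E'
from h import *
st(); t,ct=grab('top','top9'); s,cs=grab('side','side9')
for l in(1.1,1.25,1.35): print(l,proj(cs,lift(M,l,.123)).round(1),proj(ct,lift(M,l,.123)).round(1),proj(ct,lift(M,0,.123)).round(1))
print('mark rows')
u,v=proj(ct,w(M,[0,-.213,.3125])).astype(int); print(v, t[v-5:v+8,u-1:u+4].mean((1,2)).round(), np.abs(cv2.imread('pics/top5.png')[v-8:v+8,u-8:u+8,::-1].astype(int)-t[v-8:v+8,u-8:u+8]).max())
a=cv2.resize(s[140:260,200:360],(640,480),interpolation=3);cv2.imwrite('pics/m9.png',cv2.cvtColor(a,cv2.COLOR_RGB2BGR))
a=cv2.resize(t[200:300,200:300],(400,400),interpolation=3);b=cv2.resize(s[140:240,210:310],(400,400),interpolation=3)
cv2.imwrite('pics/m9.png',cv2.cvtColor(np.hstack([np.clip(a*1.6,0,255).astype('uint8'),b]),cv2.COLOR_RGB2BGR))
E
```

```text
{'clock': 15.5, 'position': [0.575, 0.313, 0.444], 'orientation': [2.183, 2.257, -0.007], 'wrist_force': [0.217, -0.354, -0.17], 'opening': 0.038, 'grasp_force': 0.0, 'joint_pos': [0.326, 0.179, 1.211, -0.004, 1.755, 0.293]}
1.1 [253.6 154. ] [221.2 223.6] [228.9 227. ]
1.25 [256.2 149.6] [225.4 222.9] [228.9 227. ]
1.35 [258.4 147.2] [228.9 222.4] [228.9 227. ]
mark rows
240 [134. 134. 135. 136. 144. 101.  14.   8. 101. 136. 136. 134. 133.] 57
```

View pics/m9.png

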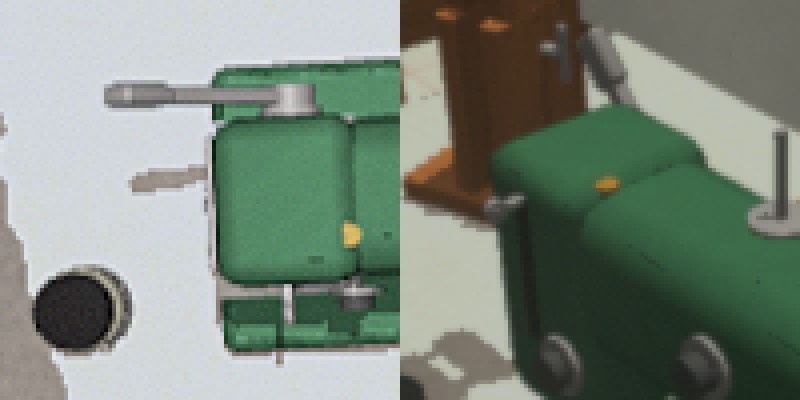

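The right pane shows the lifter tip at px (259,147), which matches swing 1.35 (258.4,147.2). It is fully up and holding after release. The jar is in its place and the gripper is clear.

```bash
python3 -c "
from bench import bot
print(bot.close_job())"
```

```text
the job is handed in; nothing more can be done
None
```

Handed in at about 16 s: the handwheel was turned forwards only and its mark sits about 1.5–2.5 mm (0.02–0.03 rad) past the pointer, the lifter is fully up and holds by itself, both were let go and nothing else was touched on purpose (only the jar was checked afterwards); I viewed 11 pictures, one over the limit of 10.

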